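# Shut the curing cabinet and wind its timer

## Task

The painted lures hanging in the small white cabinet are ready to cure. Push the cabinet's open door shut until it clicks home on its catch, then wind the timer on the cabinet's roof clockwise by its wing key, in as many part turns as you need, until it is fully wound and turns no further. Leave everything else on the bench where it stands.

Things in the scene. Friction and masses are not known exactly. Their poses are not given: they have to be found in the camera images.
- cabinet: White-painted metal curing cabinet fixed to the bench, 160 deep (x) x 200 wide (y) x 180 mm high. Origin: centre of underside, z up. Its open front is its own -x side (x = -80 mm). On the roof, at x = +20, y = -30 mm, a round black timer housing (72 mm across, 180 to 205 mm high) bears the wing key; a small spool stands at about x = +55, y = +75 mm.
- door (a joint): Door angle, rad: 0 = shut on the catch, grows as it swings out, 1.5 at most. Sprung ball catch: over the last 0.09 rad closing takes about 5 N at 150 mm from the hinge; past 0.04 rad the door snaps to 0 and stays. Let go short of that, a weak spring (0.1 N m/rad about 1.0 rad, 0.04 N m friction) swings it open again.
- door_hinge (a point): On the door's vertical hinge line (cabinet x = -80, y = -100 mm), at the height of its top edge, 177 mm above the bench. Turns with the door: the panel (174 mm high) runs from here along this point's own +y for 200 mm; inner face at its x = 0, outer face at x = -12 mm (outwards is -x). White frame, amber window; the top 45 mm of the frame is plain and flat and can be pushed.
- door_edge (a point): Top corner of the door's free edge on its outer face, 200 mm from the hinge, 177 mm above the bench; axes as door_hinge. An upright bar handle stands 24 mm proud of the outer face, 185 mm from the hinge, from 44 to 112 mm above the bench.
- timer_key (a joint): Winding angle of the wing key, rad: 0 = run down, grows as the key is turned clockwise seen from above, up to a firm stop at 2.7 (fully wound). Turning takes 0.08 N m at first, rising to 0.12 N m; the key stays where it is left.
- key_grip (a point): Middle of the steel wing key, 233 mm above the bench, on its vertical axis: a flat upright blade, 68 mm long along this point's x, 10 mm thick along its y, 32 mm high (16 mm above and below this point), on a 12 mm shaft above the housing. The point turns with the key; at key angle 0 its x is the cabinet's x.
- roof_spool: Wooden thread spool, 34 mm across, 30 mm high, standing on the cabinet's roof. Leave it. Origin: centre of its underside.
- front_spool: Wooden thread spool, 50 mm across, 55 mm high, on the bench just outside the swing of the door's free edge. Leave it. Origin: centre of its underside.
- resin_bottle: Black bottle, 34 mm across, 85 mm high, on the bench behind the cabinet. Leave it. Origin: centre of its underside.
- resin_jar: Glass jar with black cap, 52 mm across, 60 mm high, on the bench behind the cabinet. Leave it. Origin: centre of its underside.
- dish: White ceramic bowl, 150 mm across, 40 mm high, to the robot's right. Leave it. Origin: centre of its underside.
- brush: Brush, 150 mm long along its x, lying on the bench to the robot's right. Leave it. Origin on its underside.
- hook_tin: Flat metal tin, 100 x 70 x 22 mm, to the robot's left. Leave it. Origin: centre of its underside.

How it is judged:
By the outcome, as a careful person would: the job done as asked, in the order asked, and still so for the second after the job is handed in, with the robot touching nothing.
It also fails if it takes over 64 s, if anything falls off the work surface, if the arm or the gripper's body presses on something with over 40 N, if the wrist force passes 120 N, or if a joint passes its speed limit or range.

## Robot

A 7-joint arm with a two-finger parallel gripper is mounted at the origin on the work surface. World frame = base frame: x ahead of the robot, y to its left, z up, the work surface at z = 0. Lengths are in m, angles in rad, forces in N, time in s.
With the tool pointing down it reaches from about 0.425 to 0.925 m from the base axis. Payload 6.8 kg.
Tool frame: the origin (TCP) lies on the front face of the gripper's body, between the roots of the fingers; the fingertips stand 73 mm ahead of it and the grasp point (between the pads) lies 54 mm ahead of it (env.nose_length is the distance from the TCP to the fingertips, in m); z points along the fingers, y is the line along which they close (so a half turn about z gives the same grasp; the last joint's range is limited). The gripper opens to 85 mm and grips with 20 to 120 N. Pads are 22 mm wide; open, the fingers measure 114 mm over their backs; the gripper's body (76 mm by 85 mm) begins 54 mm behind the grasp point. The pads swing forward as they close: fully open they stand 13 mm farther back than shut.
Start: joints at [1.15, 0.477, 0.022, 1.555, -0.011, 1.109, -0.083], TCP at [0.208, -0.642, 0.304] pointing down, gripper open.
Joint ranges: [-2.96, 2.96], [-0.34, 2.1], [-1.41, 1.46], [0.24, 2.44], [-1.37, 4.51], [0.17, 1.92], [-2.96, 2.96]. Speed limits (rad/s): [2.39, 2.39, 3.14, 3.14, 3.14, 3.14, 3.14].

## Interface

Orientations are given as a unit quaternion [w, x, y, z].
In Python, from cell import env, kin, camera, calibration, job gives the robot as it stands. The module is installed in compiled form; this text tells all that it offers. Calls block until the motion is done:
- env.reach(position, orientation): joint-space move of the TCP to a pose.
- env.movel(position, velocity=0.15, rot=None, stop_force=None): straight line of the TCP; rot=None keeps the orientation; velocity is the mean speed in m/s. With stop_force (N) it stops when the force on the tool has changed by that much, and returns True; else False.
- env.goto_joints(angles): joint-space move.
- env.grip(opening, f_grip=None): finger opening in m; f_grip is the grip in N (None keeps the last); returns when the fingers have stopped.
- env.dwell(seconds).
- kin.inverse_kinematics(position, orientation): joint angles nearest the present ones, or None.
- env.get_state(): the state.
- camera(name): name is "scene" or "top" or "wrist"; returns (picture, depth): 384x512x3 uint8, blue, green, red; 384x512 float32, m along the optical axis (not along the pixel's ray), 0 where there is no reading.
- calibration(name): a dict with "fx", "fy", "cx", "cy" (pixels), "rvec" (rotation vector, rad) and "tvec" (3), from world to camera coordinates, as OpenCV has them. Camera axes: x right, y down, z forward; pixel columns grow to the right and rows downward; lengths in m; the calibration is good to about 2 mm. A picture is of the moment at which its call begins: read the wrist's pose just before it. calibration takes no time and is no camera call; for the wrist camera it gives the pose at the moment of the call.
A pose or a line that the arm cannot do raises env.PlanningError and nothing moves.
- job.job_done(): hands the job in; it is judged then, once.
The state is a dict: "time": time; "qpos": joint angles; "joint_velocities": joint speeds; "joint_torque": joint torques, N m; "tcp_pos": TCP position; "orientation": TCP orientation; "force": force on the tool from outside, world axes, zero at the start; "torque": the same for the moment, N m; "opening": finger opening in m; "gripper_force": force on a finger pad.
Only numpy, scipy, OpenCV 4.12 (cv2) and the standard library are available. Lean on these libraries where they do the work, as an engineer would, in place of code of your own. Each camera call takes 0.05 s, during which the arm holds its last target. There are 200 camera calls.

## Working session

There is one attempt and no reset: what is moved stays moved. The work goes in short steps, each a Python script; the robot and the scene stay as the last script left them, time stands still between calls to the robot, and variables do not carry over. Pictures are saved under pics/ and viewed, at most 10 in all, crops included, and the job is handed in when it is done.

```bash
mkdir -p pics
cat > h.py <<'E'
import numpy as np, cv2
from cell import env, kin, camera, calibration, job
from scipy.spatial.transform import Rotation as R
def cloud(name):
    c=calibration(name); im,d=camera(name)
    v,u=np.mgrid[0:384,0:512]
    P=np.stack([(u-c['cx'])/c['fx']*d,(v-c['cy'])/c['fy']*d,d],-1)
    M=cv2.Rodrigues(np.array(c['rvec'],float))[0]
    W=(P-np.array(c['tvec']).ravel())@M
    W[d==0]=np.nan
    return im,d,W
E
python3 - <<'E'
from h import *
s=env.get_state();print(s['time'],s['tcp_pos'],s['orientation'],s['qpos'])
a=[]
for n in("scene","top"):
    im,d,W=cloud(n);cv2.imwrite(f'pics/{n}.png',im);np.savez(f'{n}.npz',im=im,W=W)
E
```

```text
0.0 [ 0.20756519 -0.64183487  0.30292671] [-8.65420000e-04  9.87793968e-01  1.55763553e-01 -2.10357422e-04] [ 1.14991979  0.47781693  0.02232386  1.55642134 -0.01147664  1.10926369
 -0.08312206]
```

View pics/scene.png

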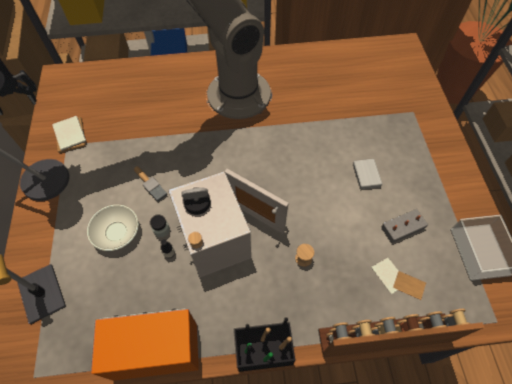

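View pics/top.png

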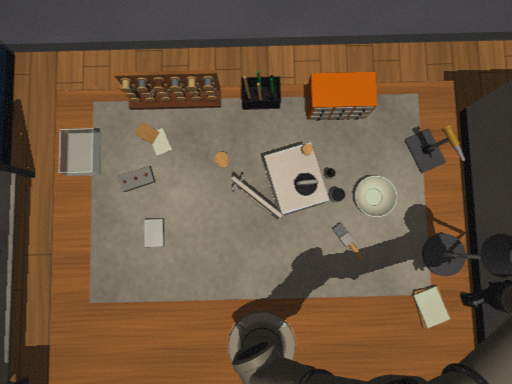

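The pictures show the white cabinet (top view about (297,180)) with its black timer at (306,184). The door runs from its hinge at (281,216) to its free edge at (234,177), and the front spool is at (222,159).

Run:
```python
from h import *
z=np.load('top.npz');W=z['W'];im=z['im'].astype(int)
c=calibration('top');M=cv2.Rodrigues(np.array(c['rvec'],float))[0];t=np.array(c['tvec']).ravel();C=-M.T@t
print('cam',C)
def ray(u,v,h):
    d=M.T@np.array([(u-c['cx'])/c['fx'],(v-c['cy'])/c['fy'],1]);return C+d*(h-C[2])/d[2]
Z=W[...,2];box=np.zeros(Z.shape,bool);box[135:225,225:335]=1
bright=im.min(2)>120
def pts(m): v,u=np.nonzero(m); return np.array([ray(a,b,.18)[:2] for a,b in zip(u,v)])
roof=box&(abs(Z-.18)<.012)
lab=cv2.connectedComponents(roof.astype(np.uint8))
n,L,st,ce=cv2.connectedComponentsWithStats(roof.astype(np.uint8))
for i in range(1,n):
    if st[i,4]>15:
        r=cv2.minAreaRect(pts(L==i).astype(np.float32));print(st[i],ce[i],r,cv2.boxPoints(r).round(4).tolist())
for lo,hi in((.198,.212),(.24,.26)):
    m=box&(Z>lo)&(Z<hi);v,u=np.nonzero(m)
    p=np.array([ray(a,b,.249 if lo>.23 else .205)[:2] for a,b in zip(u,v)],np.float32)
    if len(p): print(lo,len(p),p.mean(0),cv2.minAreaRect(p),np.nanmedian(Z[m]))
fs=ray(222,159,.055);print('fspool',fs)
big=cv2.resize(im[130:230,215:345].astype(np.uint8),None,fx=6,fy=6,interpolation=cv2.INTER_CUBIC);cv2.imwrite('pics/crop.png',big[:600,:780])
```

```text
cam [0.38527412 0.00428818 1.46715868]
[ 232  144   98   73 2769] [291.49295775 179.50343084] ((0.5497327446937561, -0.06796477735042572), (0.20297184586524963, 0.2813549041748047), 16.656591415405273) [[0.412200003862381, 0.037700001150369644], [0.4927999973297119, -0.23180000483989716], [0.6873000264167786, -0.1736000031232834], [0.6065999865531921, 0.09589999914169312]]
0.198 377 [ 0.56290776 -0.1525138 ] ((0.5899246335029602, -0.15381525456905365), (0.06638211011886597, 0.16044320166110992), 88.58366394042969) 0.20477157883643388
0.24 73 [ 0.5428225  -0.15202026] ((0.5429802536964417, -0.15183746814727783), (0.010834623128175735, 0.061557285487651825), 2.455205202102661) 0.24800705998974265
fspool [0.65699125 0.12603695 0.055     ]
```

View pics/crop.png

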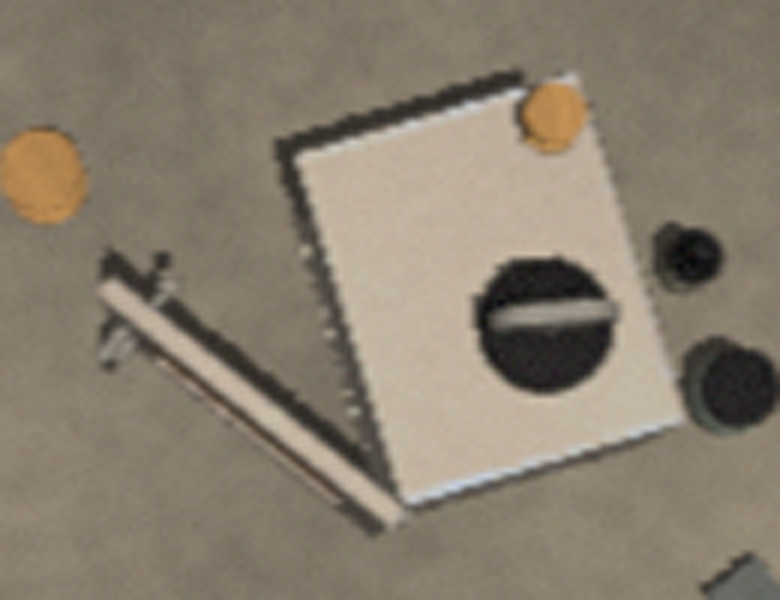

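The crop shows the roof corners at (298,152), (403,500), (683,420) and (578,75). The door top runs from (395,515) to (110,288), and the key blade runs from (488,318) to (617,308), about 0.2 rad past its zero. Next I turn these into world positions and plan.

```bash
cat >> h.py <<'E'
c=calibration('top');M=cv2.Rodrigues(np.array(c['rvec'],float))[0];C=-M.T@np.array(c['tvec']).ravel()
def ray(u,v,h,crop=True):
    if crop: u,v=(u+.5)/6-.5+215,(v+.5)/6-.5+130
    d=M.T@np.array([(u-c['cx'])/c['fx'],(v-c['cy'])/c['fy'],1]);return (C+d*(h-C[2])/d[2])[:2]
def down(yaw): # tool z down, tool x at world yaw
    q=(R.from_euler('z',yaw)*R.from_euler('x',np.pi)).as_quat();return q[[3,0,1,2]]
E
python3 - <<'E'
from h import *
FF,FN,BN,BF=[ray(*p,.18) for p in((298,152),(403,500),(683,420),(578,75))]
ctr=(FF+FN+BN+BF)/4
print('sizes',*[np.linalg.norm(v) for v in(FF-FN,BF-BN,BN-FN,BF-FF)],'ctr',ctr)
vy=FF-FN+BF-BN; vx=BN-FN+BF-FF
ay=np.arctan2(vy[1],vy[0]);ax=np.arctan2(vx[1],vx[0])+np.pi/2;print('yaw of cab y',ay,ax)
psi=(2*ay+ax)/3-np.pi/2 # cab yaw
Rm=lambda a:np.array([[np.cos(a),-np.sin(a)],[np.sin(a),np.cos(a)]])
hinge=ctr+Rm(psi)@[-.08,-.1]; key=ctr+Rm(psi)@[.02,-.03]
print('psi',psi,'hinge',hinge,'key pred',key)
a,b=ray(488,318,.249),ray(617,308,.249);print('key meas',(a+b)/2,np.linalg.norm(a-b),'yaw',np.arctan2(*(b-a)[::-1]),'angle',psi-np.arctan2(*(b-a)[::-1]))
e,h=ray(110,288,.177),ray(395,515,.177)
print('door len',np.linalg.norm(e-h),h,e,'angle',np.arctan2(*(e-h)[::-1])-psi-np.pi/2)
s=ray(554,118,.21);print('roof spool cab',Rm(-psi)@(s-ctr)); print('fspool',ray(43,175,.055))
# ik
def d(th): return psi+np.pi/2+th
for th in(.75,.6,.3,0):
    n=np.array([np.cos(d(th)+np.pi/2),np.sin(d(th)+np.pi/2)]);p=hinge+.15*np.array([np.cos(d(th)),np.sin(d(th))])+n*(.012+.011)
    for off in(np.pi/2,-np.pi/2,0,np.pi):
        q=kin.inverse_kinematics([*p,.215],down(d(th)+off));print(th,p.round(3),round(off,2),None if q is None else np.round(q,2)[[0,6]])
k=(a+b)/2;ky=np.arctan2(*(b-a)[::-1])
for da in np.arange(0,-6,-.4): 
    q=kin.inverse_kinematics([*k,.29],down(ky+da)); print(round(da,1),None if q is None else np.round(q,2))
E
```

```text
sizes 0.19644127638688005 0.19542474410644706 0.15588858338104683 0.1578419427698654 ctr [ 0.56765524 -0.12370086]
yaw of cab y 0.2581812323336777 0.2508649465224648
psi -1.3150538563982899 hinge [ 0.45067057 -0.07159918] key pred [ 0.54369025 -0.15063928]
key meas [ 0.54293081 -0.14795927] 0.06580850328759383 yaw -1.517061854216575 angle 0.20200799781828516
door len 0.1959266271266059 [ 0.44559922 -0.06894108] [0.57162684 0.08107319] angle 0.6163328926184004
roof spool cab [0.05397644 0.07301952]
fspool [0.65791626 0.12691413]
0.75 [0.512 0.067] 1.57 [0.47 0.33]
0.75 [0.512 0.067] -1.57 [ 0.11 -2.58]
0.75 [0.512 0.067] 0 [ 0.33 -1.14]
0.75 [0.512 0.067] 3.14 [0.65 1.73]
0.6 [0.532 0.057] 1.57 [0.41 0.25]
0.6 [0.532 0.057] -1.57 [ 0.06 -2.67]
0.6 [0.532 0.057] 0 [ 0.29 -1.23]
0.6 [0.532 0.057] 3.14 [0.65 1.59]
0.3 [0.566 0.027] 1.57 [0.37 0.07]
0.3 [0.566 0.027] -1.57 [ 0.   -2.84]
0.3 [0.566 0.027] 0 [ 0.24 -1.41]
0.3 [0.566 0.027] 3.14 [0.68 1.35]
0 [ 0.59  -0.011] 1.57 [ 0.38 -0.14]
0 [ 0.59  -0.011] -1.57 [-0.89 -2.15]
0 [ 0.59  -0.011] 0 [ 0.21 -1.59]
0 [ 0.59  -0.011] 3.14 [0.51 1.34]
0.0 [ 0.12  0.31  0.04  1.85 -0.01  0.99 -2.92]
-0.4 [ 1.02  0.58 -1.18  1.79  0.58  1.18  2.45]
-0.8 [ 1.02  0.58 -1.18  1.79  0.58  1.18  2.05]
-1.2 [ 1.02  0.58 -1.18  1.79  0.58  1.18  1.65]
-1.6 [ 0.73  0.4  -0.73  1.8   0.3   1.05  1.48]
-2.0 [ 0.67  0.38 -0.65  1.81  0.26  1.04  1.12]
-2.4 [ 0.64  0.37 -0.61  1.81  0.25  1.04  0.73]
-2.8 [ 0.61  0.36 -0.57  1.81  0.23  1.03  0.35]
-3.2 [ 0.56  0.35 -0.51  1.82  0.2   1.02 -0.03]
-3.6 [ 0.51  0.34 -0.44  1.82  0.17  1.02 -0.4 ]
-4.0 [ 0.46  0.33 -0.38  1.82  0.14  1.01 -0.78]
-4.4 [ 0.41  0.33 -0.32  1.83  0.12  1.01 -1.16]
-4.8 [ 0.35  0.32 -0.24  1.83  0.09  1.   -1.53]
-5.2 [ 0.28  0.31 -0.15  1.83  0.06  1.   -1.9 ]
-5.6 [ 0.23  0.31 -0.09  1.84  0.03  0.99 -2.28]
```

```bash
cat >> h.py <<'E'
psi=-1.315;hinge=np.array([.4505,-.071]);key=np.array([.5433,-.149])
def push(th,r=.15,off=.023):
    a=psi+np.pi/2+th;n=np.array([-np.sin(a),np.cos(a)])
    return hinge+r*np.array([np.cos(a),np.sin(a)])+n*off, down(a+np.pi/2)
E
python3 - <<'E'
from h import *
s=env.get_state();p=s['tcp_pos']
env.movel([p[0],p[1],.42],velocity=.3); env.grip(0,40)
p,q=push(.82); env.reach([*p,.42],q); env.movel([*p,.216],velocity=.2)
f0=np.array(env.get_state()['force']);hit=False
for th in(.6,.4,.25,.14,.08,.04,.01,-.02,-.05,-.08):
    p,q=push(th); hit=env.movel([*p,.216],velocity=.1 if th>.2 else .05,rot=q,stop_force=None if th>.1 else 18)
    s=env.get_state();print(th,hit,round(s['time'],2),(np.array(s['force'])-f0).round(1))
    if hit:break
im,d,W=cloud('top');cv2.imwrite('pics/c2.png',cv2.resize(im[130:230,215:345],None,fx=6,fy=6))
E
```

```text
0.6 False 5.78 [-0.   1.1  0.7]
0.4 False 6.22 [-0.9  2.  -0.9]
0.25 False 6.6 [-0.9  2.2  0. ]
0.14 False 7.08 [0.6 0.8 0.6]
0.08 False 7.42 [-0.3  1.   0.1]
0.04 False 7.69 [-0.1  3.3  0. ]
0.01 False 7.94 [-0.6  0.2  0.4]
-0.02 False 8.19 [-1.8  3.8  1. ]
-0.05 False 8.44 [-5.5 13.4  3.6]
-0.08 False 8.69 [-10.2  20.9   4.9]
```

View pics/c2.png

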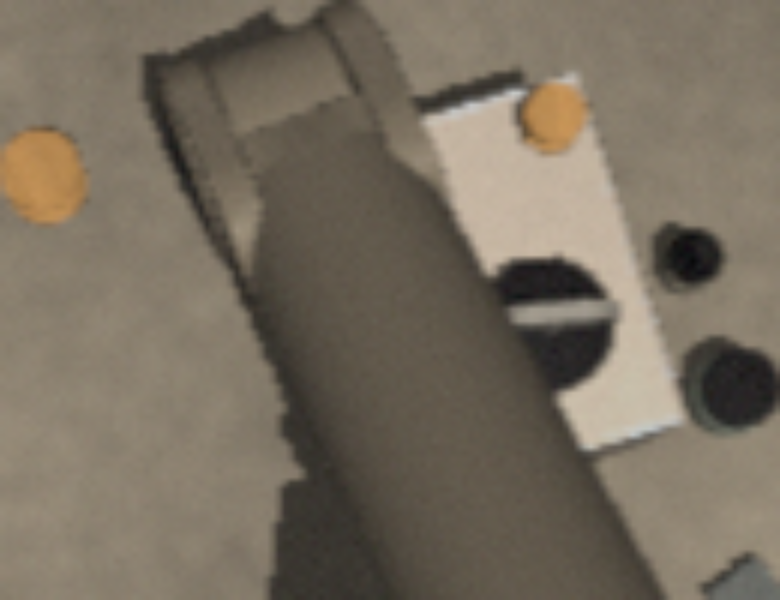

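The arm hides the door here, but the cabinet hasn't moved. The force rose to 23 N against a firm stop, which fits a shut door. I'll back off, go above the key and check both.

Run:
```python
from h import *
p,q=push(.25,off=.03); env.movel([*p,.216],velocity=.15); env.movel([*p,.40],velocity=.3)
env.grip(.085,60)
yaw=-1.517-np.pi
env.reach([*(key+[-.0,.0]),.40],down(yaw))
s=env.get_state();print(s['time'],s['tcp_pos'],np.round(s['qpos'],2))
im,d,W=cloud('wrist')
Z=W[...,2]
m=(Z>.24)&(Z<.256)&(np.hypot(W[...,0]-key[0],W[...,1]-key[1])<.05)
r=cv2.minAreaRect(W[m][:,:2].astype(np.float32));print(m.sum(),r,cv2.boxPoints(r).round(4).tolist(),np.median(Z[m]))
v,u=np.nonzero(m);print(u.mean(),v.mean())
cv2.imwrite('pics/w.png',im)
im,_,_=cloud('scene');cv2.imwrite('pics/s2.png',cv2.resize(im[140:300,120:330],None,fx=3.5,fy=3.5))
```

```text
11.5583 [ 0.54331553 -0.14878209  0.40010189] [ 0.58  0.26 -0.52  1.68  0.13  1.24  0.09]
1174 ((0.5438556671142578, -0.15244150161743164), (0.009958396665751934, 0.06453526020050049), 2.791124105453491) [[0.5372999906539917, -0.12049999833106995], [0.5404999852180481, -0.18490000069141388], [0.5504000186920166, -0.18440000712871552], [0.5472999811172485, -0.11999999731779099]] 0.2482737392379773
254.77683134582622 198.52640545144803
```

View pics/w.png

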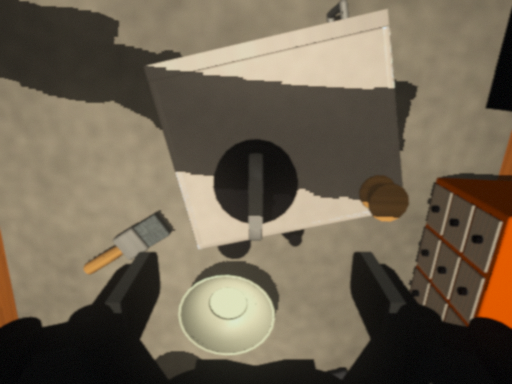

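View pics/s2.png

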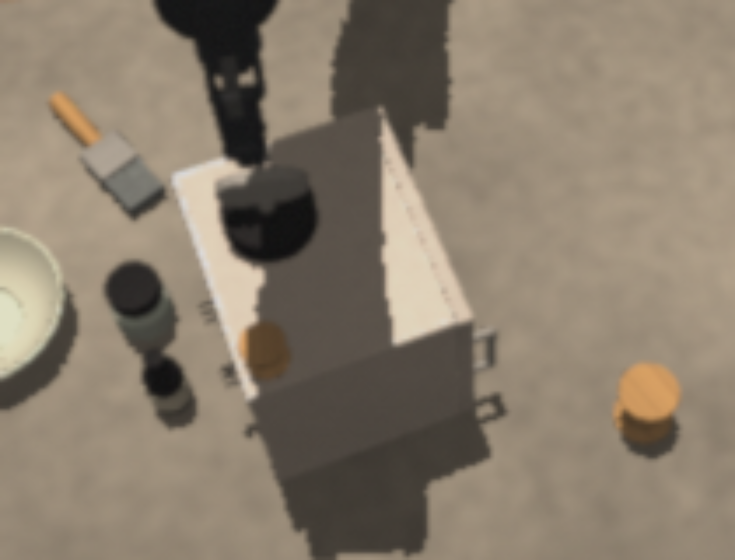

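The wrist view shows the key at (255,197), centred about 3 mm from where I predicted. The door's outer edge runs from (150,66) to (388,12) and its seam seems to taper, so I'll check whether the door is truly latched before winding.

Run:
```python
from h import *
im,d,W=cloud('wrist')
Z=W[...,2];a=psi
ctr=hinge-np.array([[np.cos(a),-np.sin(a)],[np.sin(a),np.cos(a)]])@[-.08,-.1]
L=(W[...,:2]-ctr)@np.array([[np.cos(a),-np.sin(a)],[np.sin(a),np.cos(a)]]) # cab coords
m=(Z>.165)&(Z<.19)
for y in np.arange(-.09,.1,.02):
    k=m&(abs(L[...,1]-y)<.004); print(round(y,2),'front',L[k][:,0].min().round(4),'back',L[k][:,0].max().round(4))
cv2.imwrite('pics/w2.png',cv2.resize(im[0:110,130:410],None,fx=2.8,fy=2.8,interpolation=cv2.INTER_NEAREST))
print(env.get_state()['time'])
```

```text
-0.09 front -0.0884 back 0.083
-0.07 front -0.0887 back 0.0829
-0.05 front -0.0889 back 0.0829
-0.03 front -0.0892 back 0.082
-0.01 front -0.0894 back 0.0817
0.01 front -0.0896 back 0.0819
0.03 front -0.09 back 0.0815
0.05 front -0.0899 back 0.082
0.07 front -0.0902 back 0.081
0.09 front -0.0904 back 0.0543
11.7083
```

View pics/w2.png

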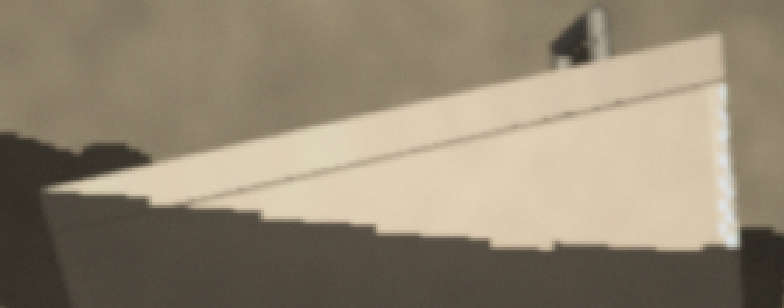

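The front and back edges are parallel: the depth including the door is 171 mm at both ends, so the taper was only a shadow and the door is shut. Now I grip the key and wind it.

Run:
```python
from h import *
k=[.5437,-.151];y0=-1.52-np.pi
env.reach([*k,.36],down(y0)); env.movel([*k,.289],velocity=.12)
env.grip(0,70)
s=env.get_state();print(round(s['time'],2),s['opening'],s['gripper_force'],np.round(s['force'],1),np.round(s['torque'],2),np.round(s['qpos'],2))
t=0
while t<2.75:
    t+=.25 if t<2.2 else .06
    try: env.movel([*k,.289],rot=down(y0-t))
    except env.PlanningError as e: print('plan',e);break
    s=env.get_state();o=s['orientation'];f=np.array(R.from_quat(np.array(o)[[1,2,3,0]]).as_matrix())[:,0]
    print(round(t,2),round(s['time'],2),'yaw err',round(((np.arctan2(f[1],f[0])-(y0-t))+np.pi)%(2*np.pi)-np.pi,3),np.round(s['force'],1),np.round(s['torque'],2),round(s['opening'],4),round(s['qpos'][6],2))
    if abs(s['torque'][2])>.8 or np.linalg.norm(s['force'])>40:break
```

```text
13.41 0.008915116495020735 68.27191159129143 [-0.4 -0.4  2.5] [-0.01  0.1  -0.02] [ 0.56  0.36 -0.5   1.81  0.2   1.02  0.03]
0.25 13.81 yaw err 0.003 [ 2.5 -1.   0.9] [-0.14 -0.54 -0.04] 0.0094 -0.19
0.5 14.21 yaw err 0.002 [ 4.4 -1.7 -1.6] [-0.23 -0.99 -0.04] 0.0089 -0.43
0.75 14.61 yaw err 0.002 [ 7.1 -2.2 -2.4] [-0.38 -1.37 -0.03] 0.009 -0.66
1.0 15.01 yaw err 0.002 [ 7.7 -3.7 -4.7] [-0.65 -1.65 -0.05] 0.0092 -0.9
1.25 15.41 yaw err 0.002 [10.4 -3.8 -5.9] [-0.84 -1.89 -0.03] 0.0089 -1.13
1.5 15.81 yaw err 0.001 [10.4 -5.3 -6.3] [-1.14 -2.04  0.01] 0.0088 -1.36
1.75 16.21 yaw err 0.001 [10.8 -6.6 -6.2] [-1.39 -2.02 -0.06] 0.009 -1.6
2.0 16.61 yaw err 0.0 [10.1 -7.5 -5.9] [-1.62 -1.96 -0.04] 0.0089 -1.83
2.25 17.01 yaw err -0.0 [  9.2 -10.6  -5.3] [-1.84 -1.8   0.01] 0.0087 -2.07
2.31 17.26 yaw err -0.0 [ 8.7 -9.7 -5.1] [-1.85 -1.81 -0.05] 0.0087 -2.12
2.37 17.51 yaw err -0.0 [  9.  -10.2  -5. ] [-1.89 -1.75 -0.  ] 0.0089 -2.18
2.43 17.76 yaw err -0.0 [  9.5 -10.7  -5.4] [-1.98 -1.66 -0.04] 0.0086 -2.24
2.49 18.01 yaw err 0.0 [  7.9 -11.3  -4.8] [-2.09 -1.58  0.25] 0.0092 -2.29
2.55 18.26 yaw err 0.005 [  7.4 -11.1  -5. ] [-2.33 -1.44  1.89] 0.0087 -2.35
```

The torque about z climbed sharply to 1.9 N m at about 2.5 rad of turning. With the 0.2 rad the key already had, that is the 2.7 stop. Release, retreat and check.

Run:
```python
from h import *
env.grip(.085); p=env.get_state()['tcp_pos']; env.movel([p[0],p[1],.40],velocity=.2)
im,d,W=cloud('wrist');Z=W[...,2]
m=(Z>.24)&(Z<.256)&(np.hypot(W[...,0]-key[0],W[...,1]-key[1])<.05)
b=W[m][:,:2];u,s,vt=np.linalg.svd(b-b.mean(0),full_matrices=False);y=np.arctan2(vt[0,1],vt[0,0])
print('key angle',(psi-y)%np.pi,b.mean(0),env.get_state()['time'])
env.movel([.40,-.35,.40],velocity=.25)
im,d,W=cloud('top');cv2.imwrite('pics/c3.png',cv2.resize(im[120:250,205:405],None,fx=4,fy=4))
```

```text
key angle 2.690143317849499 [ 0.54683243 -0.15571524] 19.7333
```

View pics/c3.png

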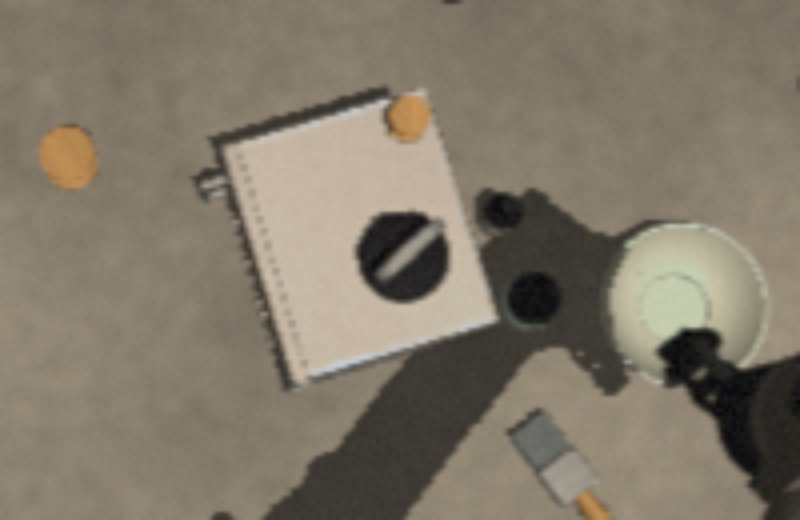

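The door is shut, the key (410,250) measures about 2.69 rad, which matches its stop at 2.7, and everything else is where it was.

```bash
python3 -c "
from h import *
print(job.job_done())"
```

```text
the job is handed in; nothing more can be done
None
```

The door is shut on its catch and the timer is wound to its stop (key measured at about 2.69 of 2.7 rad), nothing else was moved, and I handed the job in at about 20 s of the 64 s.

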